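Fit the keyed filter cell to the microscope light base

ROBOT

A 7-joint arm with a two-finger parallel gripper is mounted at the origin on the work surface. World frame = base frame: x ahead of the robot, y to its left, z up, the work surface at z = 0. Lengths are in m, angles in rad, forces in N, time in s.
With the tool pointing down it reaches from about 0.425 to 0.925 m from the base axis. Payload 6.8 kg.
Tool frame: the origin (TCP) lies midway between the tips of the shut fingers; the grasp point (between the pads) lies 19 mm behind it; z points along the fingers, y is the line along which they close (so a half turn about z gives the same grasp; the last joint's range is limited). The gripper opens to 85 mm and grips with 20 to 120 N. Pads are 22 mm wide; open, the fingers measure 114 mm over their backs; the gripper's body (76 mm by 85 mm) begins 54 mm behind the grasp point. The pads swing forward as they close: fully open they stand 13 mm farther back than shut.
Start: joints at [-1.284, 0.477, 0.022, 1.555, -0.011, 1.109, -0.083], TCP at [0.26, 0.623, 0.206] pointing down, gripper open.
Joint ranges: [-2.96, 2.96], [-0.34, 2.1], [-1.41, 1.46], [0.24, 2.44], [-1.37, 4.51], [0.17, 1.92], [-2.96, 2.96]. Speed limits (rad/s): [2.39, 2.39, 3.14, 3.14, 3.14, 3.14, 3.14].

INTERFACE

Orientations are given as a 3x3 rotation matrix whose columns are the frame's x, y, z axes.
In Python, from bench import * gives the robot as it stands.
- The arm moves only by the tool play_rows, never from a script. Its argument "commands" is one flat list of numbers, 4 for each row, row after row: the shift along the tool's x, y, z in units of 30 mm (1.0 is 30 mm), then the turn about the tool's z in units of 5 degrees (1.0 is 5 degrees). In form: [dx, dy, dz, yaw, dx, dy, dz, yaw, ...]. A call has 1 to 10 rows; each row is the pose to reach, as a shift and turn from the pose commanded when the call began, along the tool's axes at that moment; what a row does not reach only later rows make up. A row lasts 1/12 s, in which the tool goes at most 41.7 mm and 7.16 degrees, less where a joint would pass 70% of its speed; a pose out of reach is approached as far as the arm can. A call with a gripper value outside its range is refused whole. "hand" is the opening, from 0 (shut) to 1 (fully open), set as the call begins (left out, the last holds). The fingers move at their own pace and stop on an object; "squeeze" is the grip in N (left out, the last holds). Time passes only in rows, so rows that repeat a pose let the fingers close. It gives the time, the measured TCP pose, the force, the opening and the grip force at its end, in the units of the state.
- observe(): the state, without advancing time (a new reading comes with each control period).
- snapshot(name): name is "scene" or "top" or "wrist"; returns (picture, depth): 480x640x3 uint8, red, green, blue; 480x640 float32, m along the optical axis (not along the pixel's ray), 0 where there is no reading.
- camera_params(name): a dict with "fx", "fy", "cx", "cy" (pixels), "cam_to_world" (4x4, takes a point from camera to world coordinates). Camera axes: x right, y down, z forward; pixel columns grow to the right and rows downward; lengths in m; the calibration is good to about 2 mm. A picture is of the moment at which its call begins: read the wrist's pose just before it. camera_params takes no time and is no camera call; for the wrist camera it gives the pose at the moment of the call.
- hand_in(): hands the job in; it is judged then, once.
The state is a dict: "t": time; "qpos": joint angles; "dq": joint speeds; "tau": joint torques, N m; "ee_pos": TCP position; "ee_rot": TCP orientation; "wrist_force": force on the tool from outside, world axes, zero at the start; "moment": the same for the moment, N m; "finger_gap": finger opening in m; "finger_force": force on a finger pad.
Only numpy, scipy, OpenCV 4.12 (cv2) and the standard library are available. Lean on these libraries where they do the work, as an engineer would, in place of code of your own. Each camera call takes 0.05 s, during which the arm holds its last target. There are 200 camera calls.

TASK

Fit the larger of the two filter cells to the microscope's light base. Swing the latch clear of the dust cap and put the cap knob-up in the steel tray; then set the large cell on the port, turn it under light pressure until its dogs drop into the slots and it sits fully home, and swing the latch fully back over its flange. Leave everything else on the bench where it is.

Things in the scene. Friction and masses are not known exactly. Their poses are not given: they have to be found in the camera images.
- light_base: white transmitted-light base of a stereomicroscope, 300 x 260 mm, top 55 mm above the bench, fixed; origin at the centre of its underside, -x is its front (towards the robot), z up. Carries the round port, the latch, and at the back, 160 mm from the port, a dark column socket 60 mm across and 30 mm high. Position and yaw vary
- port (a point): centre of the port, on the top face of its aluminium seat ring, 73 mm above the bench (axes of light_base). The ring is 88 mm outside and 18 mm high, with a 52 mm bore, 18 mm deep
- port_floor (a point): centre of the floor of the port's bore, 18 mm under point port. Round the bore the ring has four open slots, 90 degrees apart, each 13 mm wide and reaching out to radius 34 mm, through the ring's full height. The ring is clamped at an angle that differs every time and is not reported (axes here are those of light_base); it does not turn under hand forces
- latch (a joint): angle of the turn latch about its vertical pivot, rad: 0 = closed against its stop, nose over the flange of what sits on the port; grows anticlockwise seen from above to 1.5 = fully open stop. The nose is clear of the flange above about 0.5; farther open leaves finger room. Light friction (0.05 N m); it stays where it is left
- latch_pivot (a point): pivot axis of the latch, 82 mm above the bench, 75 mm from the port centre towards -y of light_base
- latch_nose (a point): underside of the tip of the steel latch's 10 mm wide nose, 43 mm from the pivot. The nose passes 6 to 12 mm above the seat ring's face: it clears the 4 mm flange of a cap or cell that is fully home, but strikes the flange of a cell that has not dropped
- latch_post (a point): centre of the top of the latch's upright black finger post, 12 mm across, 107 mm above the bench; it stands 22 mm free above the latch arm, 45 mm from the pivot on the side away from the nose (closed: port, pivot and post in line). Moves and turns with the latch
- cap: grey plastic dust cap, about 50 g, on the port at the start: flange 72 mm across and 4 mm thick; below it a plain round spigot 49 mm across, 6 mm long (lifts straight out); above it a round knob 18 mm across, 26 mm high; total height 36 mm. Origin at the centre of the spigot's underside, z up through the knob
- cell: the larger filter cell, about 160 g, upright in the rack. From its underside (origin, centre): aluminium spigot 50 mm across, 3 mm chamfer, z 0 to 14 mm, with four dogs 90 degrees apart on its sides (on its +-x, +-y axes), 9 mm wide, to radius 33 mm, z 8 to 14; dark flange 72 mm across, z 14 to 18, hiding the dogs from above; black ribbed round grip 56 mm across, z 18 to 40
- cell_top (a point): centre of the top of the cell's grip, 40 mm above its underside. On the port the spigot centres the cell with 1.2 mm play. With the dogs riding on the ring's face this point is 32 mm above the face; turned to the slots (90 degrees at most, slots fit within +-3.8 degrees) the cell drops 6 mm until its flange lies on the face, this point 26 mm above it
- rack: black open rack for filter cells, 206 x 108 mm, walls 16 mm high, floor 4 mm thick, fixed; one wall across the middle makes two compartments, centres at x = +-50 mm in its frame, one cell in each, either way round; origin at the centre of its underside
- tray: open steel tray, 150 x 130 mm outside, walls 22 mm high and 4 mm thick, floor 4 mm thick, fixed, empty; origin at the centre of its underside. Rack and tray stand left and right of the light base, either way round
- small_cell: the smaller filter cell, black, grip 44 mm across and 22 mm high, flange 56 mm across, total height 40 mm, in the other compartment of the rack; origin at the centre of its underside. Not wanted; leave it
- dish: closed clear culture dish, 90 mm across, 15 mm high; bystander
- well_plate: clear 24-well plate, 86 x 128 x 20 mm; bystander
- vial: small glass vial, 28 mm across, 55 mm high; bystander
- pen: white marker pen, 145 mm long, 12 mm thick, lying; bystander
- tweezers: steel tweezers, 120 mm long, 6 mm thick, lying; bystander
- driver: screwdriver, 160 mm long, lying; bystander
Not all that is in view belongs to the job. Leave any blue look-alike of the cell alone.

How it is judged:
On the way, in this order (a step that is already met when the one before it is completed fails the run):
1. the latch is swung clear of the cap (value of joint latch above 0.5 rad), for 0.1 s.
2. the cap lies knob-up in the steel tray, released (x of cap in the frame of tray between -0.045 and 0.045 m and y of cap in the frame of tray between -0.036 and 0.036 m and z of cap in the frame of tray below 0.009 m and angle between cap's own z axis and vertical below 0.12 rad and contact force between the fingers and cap below 0.1 N), for 0.2 s.
3. the large cell has dropped home in the port (horizontal distance between cell and port below 0.003 m and z of cell in the frame of port below -0.012 m and angle between cell's own z axis and vertical below 0.05 rad), for 0.2 s.
4. the latch is back over the cell's flange (all of step 3 and value of joint latch below 0.15 rad), for 0.2 s.
At the end, for the whole second after the job is handed in: The large cell sits fully home in the port (centre within 3 mm of the port's, underside at least 12 mm below the seat ring's face, upright within 0.05 rad), the latch is closed (below 0.15 rad), the cap lies flat and knob-up on the tray's floor, and everything is at rest (all of step 2 and all of step 4 and linear speed of each of cell, cap below 0.01 m/s); the robot touches nothing.
It fails at once if the cell is forced against the light base with more than 150 N of contact force (contact force between cell and light_base above 150 N).
It fails at once if the small cell or another bystander is moved by more than 30 mm (distance of any of small_cell, dish, well_plate, vial, pen, tweezers, driver from where it was at the start of the episode above 0.03 m).
It also fails if it takes over 72 s, if anything falls off the work surface, if the arm or the gripper's body presses on something with over 40 N, if the wrist force passes 120 N, or if a joint passes its speed limit or range.

## Working session

There is one attempt and no reset: what is moved stays moved. The work goes in short steps, Python scripts to look and compute and a tool call to move; the robot and the scene stay as the last step left them, time stands still between calls to the robot, and variables do not carry over. Pictures are saved under pics/ and viewed, at most 10 in all, crops included, and the job is handed in when it is done.

Besides the shell and the picture viewer there is one more tool, called after "Call:" by a JSON object that holds its "name" and its "arguments". play_rows: Moves the arm, as the interface text tells. Its arguments: {"type":"object","properties":{"commands":{"type":"array"},"hand":{"type":"number"},"squeeze":{"type":"number"}},"required":["commands"]}

```bash
mkdir -p pics
cat > h.py <<'E'
from bench import *
import numpy as np, cv2
def save(n,f,crop=None,s=1):
    im,d=snapshot(n); c=camera_params(n); np.savez(''+f+'.npz',im=im,d=d,T=c['cam_to_world'],k=[c['fx'],c['fy'],c['cx'],c['cy']])
    cv2.imwrite('pics/'+f+'.png',im[:,:,::-1]); return im,d
def px(f,u,v,z=None):
    a=np.load(''+f+'.npz'); fx,fy,cx,cy=a['k']; T=a['T']
    r=np.array([(u-cx)/fx,(v-cy)/fy,1.0])
    if z is None:
        p=a['d'][max(0,int(v)-1):int(v)+2,max(0,int(u)-1):int(u)+2]; d=np.median(p); return T[:3,:3]@(r*d)+T[:3,3]
    w=T[:3,:3]@r; return T[:3,3]+w*(z-T[2,3])/w[2]
def crop(f,x0,y0,x1,y1,s,o):
    im=cv2.imread('pics/'+f+'.png')[y0:y1,x0:x1]; cv2.imwrite('pics/'+o+'.png',cv2.resize(im,None,fx=s,fy=s,interpolation=cv2.INTER_CUBIC))
def st():
    o=observe(); print('t',round(o['t'],2),'p',np.round(o['ee_pos'],4).tolist(),'R',np.round(o['ee_rot'],3).tolist(),'q7',round(o['qpos'][6],3),'F',np.round(o['wrist_force'],1).tolist(),'gap',o['finger_gap']); return o
def to(p,R=None):
    o=observe(); d=o['ee_rot'].T@(np.array(p)-o['ee_pos']) if hasattr(o['ee_rot'],'T') else np.array(o['ee_rot']).T@(np.array(p)-np.array(o['ee_pos'])); print('units',np.round(d/0.03,3).tolist())
E
python3 - <<'E'
from h import *
st(); save('top','top0'); print(camera_params('top'))
E
```

```text
t 0.0 p [0.2594, 0.6225, 0.2045] R [[-0.923, 0.385, -0.001], [0.385, 0.923, -0.002], [-0.0, -0.002, -1.0]] q7 -0.083 F [0.3, -0.4, -0.3] gap 0.08565569781805644
{'fx': 437.6853587458078, 'fy': 437.6853587458078, 'cx': 320.92098588479223, 'cy': 242.08650811142036, 'cam_to_world': array([[ 1.08679576e-02, -9.94192188e-01,  1.07069051e-01,
         4.33908264e-01],
       [-9.99673687e-01, -8.32715475e-03,  2.41490797e-02,
         6.48980437e-04],
       [-2.31172458e-02, -1.07296564e-01, -9.93958269e-01,
         1.22160307e+00],
       [ 0.00000000e+00,  0.00000000e+00,  0.00000000e+00,
         1.00000000e+00]])}
```

View pics/top0.png

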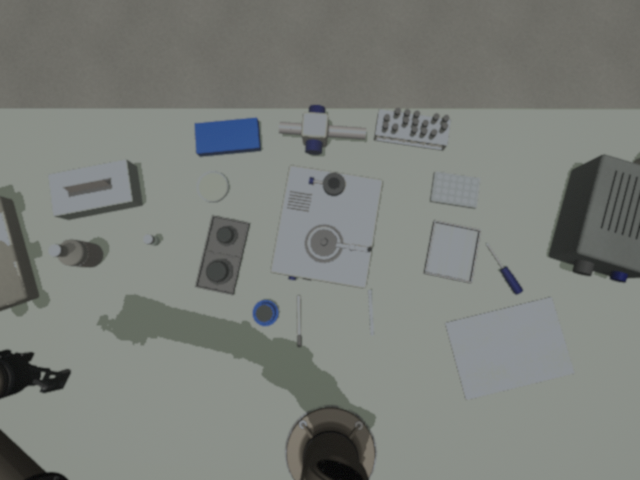

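The top view shows the base centre at about (328,227), the port at (323,242), the latch running right to about (370,248), the rack at (223,255) and the tray at (452,251). The larger cell is the lower one in the rack, at (218,271), and the blue look-alike is at (265,313).

Run:
```python
from h import *
crop('top0',190,160,490,300,2.66,'c1')
for u,v in [(323,242),(323,236),(308,242),(338,246),(218,270),(226,235),(452,251),(369,248),(345,245)]: print(u,v,np.round(px('top0',u,v),4))
```

```text
323 242 [0.5546 0.0225 0.1036]
323 236 [0.5732 0.0231 0.0785]
308 242 [0.5575 0.0627 0.0737]
338 246 [ 0.5464 -0.0164  0.0854]
218 270 [0.4825 0.3065 0.0447]
226 235 [0.5778 0.2877 0.046 ]
452 251 [ 0.5432 -0.3337  0.004 ]
369 248 [ 0.5398 -0.0951  0.1077]
345 245 [ 0.5494 -0.0347  0.0832]
```

View pics/c1.png

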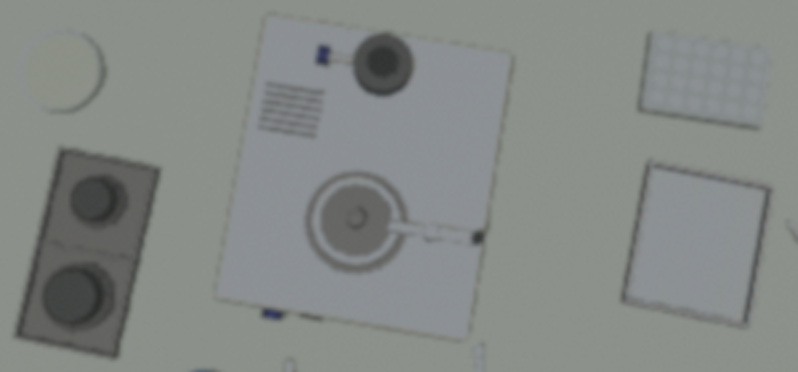

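Run:
```python
from h import *
f=lambda u,v,z:px('top0',190+u/2.66,160+v/2.66,z)
P=lambda n,p:print(n,np.round(p,4))
k=f(357,216,.103);r=f(356,222,.073);po=f(478,237,.107);P('knob',k);P('ring',r);P('post',po)
d=po-r;print('dist',np.linalg.norm(d[:2]),'ang',np.degrees(np.arctan2(d[1],d[0])))
P('cell',f(73,295,.044));P('small',f(95,200,.044))
P('tray',np.mean([f(u,v,.022) for u,v in [(650,162),(771,187),(745,326),(623,300)]],0))
for a in [(650,162),(771,187),(745,326),(623,300)]:P('',f(*a,.022))
for a in [(265,14),(512,54),(466,340),(218,298)]:P('base',f(*a,.055))
c=camera_params('wrist');o=observe()
print(c['fx'],np.round(c['cam_to_world'],3), np.round(np.array(o['ee_rot']).T@(c['cam_to_world'][:3,3]-o['ee_pos']),3),np.round(np.array(o['ee_rot']).T@c['cam_to_world'][:3,:3],3))
```

```text
knob [0.5568 0.0194 0.103 ]
ring [0.5541 0.0208 0.073 ]
post [ 0.537  -0.0969  0.107 ]
dist 0.11898138332467453 ang -98.2297908348722
cell [0.4801 0.3081 0.044 ]
small [0.5775 0.289  0.044 ]
tray [ 0.5404 -0.329   0.022 ]
 [ 0.6245 -0.2822  0.022 ]
 [ 0.5993 -0.4058  0.022 ]
 [ 0.4563 -0.3755  0.022 ]
 [ 0.4815 -0.2523  0.022 ]
base [0.7704 0.117  0.055 ]
base [ 0.7296 -0.1363  0.055 ]
base [ 0.4389 -0.0895  0.055 ]
base [0.4781 0.1588 0.055 ]
333.68751657023444 [[ 0.384  0.891  0.243  0.198]
 [ 0.923 -0.37  -0.104  0.649]
 [-0.002  0.264 -0.964  0.374]
 [ 0.     0.     0.     1.   ]] [ 0.067  0.001 -0.17 ] [[ 0.001 -0.964 -0.264]
 [ 1.     0.001 -0.   ]
 [ 0.001 -0.264  0.964]]
```

Call:
{"name": "play_rows", "arguments": {"commands": [-8.9,-9.3,0,7.5,-8.9,-9.3,0,7.5,-8.9,-9.3,0,7.5,-8.9,-9.3,0,7.5,-8.9,-9.3,0,7.5,-8.9,-9.3,0,7.5,-8.9,-9.3,0,7.5,-8.9,-9.3,0,7.5,-8.9,-9.3,0,7.5,-8.9,-9.3,0,7.5], "hand": 0.4}}

```text
t: 0.88
ee_pos: [0.4005, 0.2557, 0.2052]
ee_rot: [[-0.491, 0.871, -0.0], [0.871, 0.491, -0.003], [-0.002, -0.002, -1.0]]
wrist_force: [0.3, 0.7, -0.1]
finger_gap: 0.0341
finger_force: 0.0
```

Run:
```python
from h import *
st(); to([0.525,-0.08,0.2])
```

```text
t 0.88 p [0.4005, 0.2557, 0.2052] R [[-0.491, 0.871, -0.0], [0.871, 0.491, -0.003], [-0.002, -0.002, -1.0]] q7 -0.133 F [0.3, 0.7, -0.1] gap 0.03408770110196389
units [-11.786, -1.883, 0.2]
```

Call:
{"name": "play_rows", "arguments": {"commands": [-11.8,-1.9,0,7.5,-11.8,-1.9,0,7.5,-11.8,-1.9,0,7.5,-11.8,-1.9,0,7.5,-11.8,-1.9,0,7.5,-11.8,-1.9,0,7.5,-11.8,-1.9,0,7.5,-11.8,-1.9,0,7.5,-11.8,-1.9,0,7.5,-11.8,-1.9,0,7.5]}}

```text
t: 1.72
ee_pos: [0.5265, -0.079, 0.2056]
ee_rot: [[0.141, 0.99, 0.001], [0.99, -0.141, -0.003], [-0.003, 0.001, -1.0]]
wrist_force: [-0.2, -1.0, 0.0]
finger_gap: 0.0343
finger_force: 0.0
```

Run:
```python
from h import *
st(); save('wrist','w1')
```

```text
t 1.72 p [0.5265, -0.079, 0.2056] R [[0.141, 0.99, 0.001], [0.99, -0.141, -0.003], [-0.003, 0.001, -1.0]] q7 0.075 F [-0.2, -1.0, 0.0] gap 0.03426481883250406
```

View pics/w1.png

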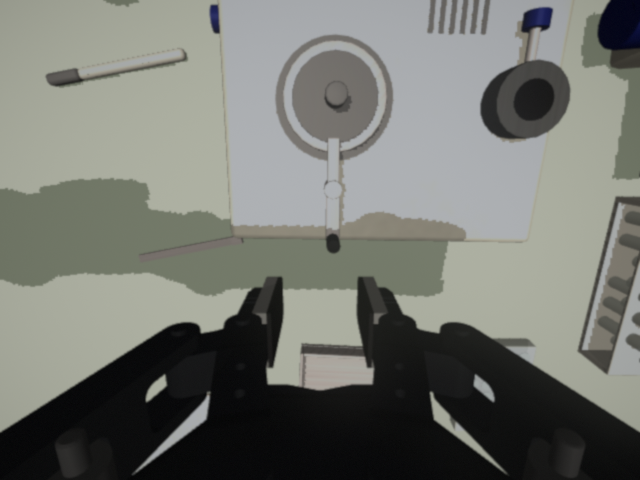

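The wrist view shows the latch running straight down: pivot at (333,189), post top at about (334,238), cap knob at (337,90), and ring centre at (334,97).

Run:
```python
from h import *
P=lambda n,u,v,z:print(n,np.round(px('w1',u,v,z),4),np.round(px('w1',u,v),4))
P('post',333,240,.107);P('pivot',333,189,.086);P('knob',337,90,.103);P('ring',334,97,.073)
to([0.5373,-0.097,0.10])
```

```text
post [ 0.5355 -0.0865  0.107 ] [ 0.5355 -0.0863  0.1078]
pivot [ 0.5413 -0.0472  0.086 ] [ 0.5413 -0.0469  0.088 ]
knob [0.5534 0.0286 0.103 ] [0.5534 0.0285 0.1036]
ring [0.5522 0.0276 0.073 ] [0.5505 0.0239 0.104 ]
units [-0.645, 0.482, 3.508]
```

```bash
cat >> h.py <<'E'
def cloud(f):
    a=np.load(''+f+'.npz'); fx,fy,cx,cy=a['k']; T=a['T']; d=a['d']
    v,u=np.mgrid[:d.shape[0],:d.shape[1]]
    p=np.stack([(u-cx)/fx*d,(v-cy)/fy*d,d],-1)@T[:3,:3].T+T[:3,3]; p[d<=0]=9; return p
def blob(f,c,r,z0,z1):
    p=cloud(f); m=(np.hypot(p[...,0]-c[0],p[...,1]-c[1])<r)&(p[...,2]>z0)&(p[...,2]<z1)
    q=p[m]; vv,uu=np.nonzero(m); e=cv2.minEnclosingCircle(q[:,:2].astype(np.float32)) if len(q)>3 else None
    print(f,m.sum(),'mean',np.round(q.mean(0),4),'circ',np.round(e[0],4),np.round(e[1],4),'px',uu.mean().round(1),vv.mean().round(1)); return q
E
python3 - <<'E'
from h import *
for f in ['top0','w1']:
    blob(f,[.536,-.092],.025,.1,.115); blob(f,[.555,.024],.025,.098,.109); blob(f,[.553,.024],.06,.066,.079)
E
```

```text
top0 20 mean [ 0.5371 -0.0953  0.1079] circ [ 0.5362 -0.0953] 0.0054 px 369.1 249.0
top0 37 mean [0.5554 0.023  0.1031] circ [0.5555 0.0229] 0.0088 px 322.8 241.7
top0 616 mean [0.5547 0.0237 0.0755] circ [0.5555 0.0228] 0.0439 px 322.7 243.1
w1 175 mean [ 0.5347 -0.091   0.107 ] circ [ 0.5342 -0.0924] 0.0057 px 332.7 245.2
w1 470 mean [0.5523 0.0263 0.1037] circ [0.5523 0.0265] 0.009 px 335.9 93.3
w1 7848 mean [0.5525 0.0281 0.0765] circ [0.5524 0.0266] 0.0441 px 334.5 95.2
```

Call:
{"name": "play_rows", "arguments": {"commands": [-0.45,0.37,1.3,0,-0.45,0.37,2.5,0,-0.45,0.37,3.4,0,-0.45,0.37,3.85,0,-0.45,0.37,3.85,0]}}

```text
t: 2.18
ee_pos: [0.5318, -0.0851, 0.0865]
ee_rot: [[0.131, 0.991, -0.007], [0.991, -0.131, 0.001], [-0.0, -0.007, -1.0]]
wrist_force: [-1.3, 0.8, 0.7]
finger_gap: 0.0339
finger_force: 0.0
```

Call:
{"name": "play_rows", "arguments": {"commands": [0,0,0,0,0,0,0,0,0,0,0,0,0,0,0,0,0,0,0,0], "hand": 0, "squeeze": 20}}

```text
t: 2.6
ee_pos: [0.5356, -0.0871, 0.091]
ee_rot: [[0.132, 0.991, 0.002], [0.991, -0.132, 0.0], [0.001, 0.002, -1.0]]
wrist_force: [0.0, 0.1, -0.6]
finger_gap: -0.0003
finger_force: 0.0
```

Run:
```python
from h import *
o=st()
# arc rows: rotate about pivot 45 mm from TCP along base +y (tool x, nearly)
for piv in [(.5417,-.0502)]:
    R=np.array(o['ee_rot']);p=np.array(o['ee_pos'])
    b=np.radians(-8.1); c=p[:2]-45e-3*np.array([np.sin(b),-np.cos(b)]); print('pivot',c)
    for th in [10,20,30,40,50,60,70,75]:
        a=np.radians(th); M=np.array([[np.cos(a),-np.sin(a)],[np.sin(a),np.cos(a)]])
        q=c+M@(p[:2]-c); d=R.T@np.r_[q-p[:2],0]; print(th,np.round(d/.03,2),-th/5)
```

```text
t 2.6 p [0.5356, -0.0871, 0.091] R [[0.132, 0.991, 0.002], [0.991, -0.132, 0.0], [0.001, 0.002, -1.0]] q7 0.222 F [0.0, 0.1, -0.6] gap -0.00034257253145578864
pivot [ 0.54190993 -0.0425926 ]
10 [0.02 0.26 0.  ] -2.0
20 [0.09 0.51 0.  ] -4.0
30 [0.19 0.75 0.  ] -6.0
40 [0.34 0.97 0.  ] -8.0
50 [0.53 1.15 0.  ] -10.0
60 [0.74 1.31 0.  ] -12.0
70 [0.97 1.42 0.  ] -14.0
75 [1.1  1.46 0.  ] -15.0
```

Run:
```python
from h import *
st();save('wrist','w2'); crop('w2',160,120,480,360,2,'w2c')
```

```text
t 2.6 p [0.5356, -0.0871, 0.091] R [[0.132, 0.991, 0.002], [0.991, -0.132, 0.0], [0.001, 0.002, -1.0]] q7 0.222 F [0.0, 0.1, -0.6] gap -0.00034257253145578864
```

View pics/w2c.png

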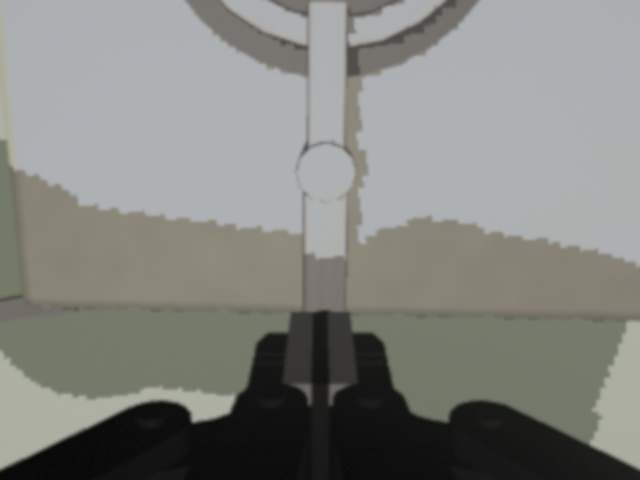

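The enlarged wrist view shows the shut fingers standing on the pivot side of the post, which is hidden behind them. The pivot is at crop (326,172), which is pixel (323,206).

Run:
```python
from h import *
print(px('w2',323,206), px('w2',323,163))
blob('w2',[.553,.024],.06,.066,.079); blob('w2',[.542,-.05],.011,.083,.092)
print(px('w1',333,189))
```

```text
[ 0.54218253 -0.05097587  0.08843349] [ 0.54502437 -0.02934032  0.08611519]
w2 17301 mean [0.5528 0.0167 0.0768] circ [0.5536 0.0229] 0.044 px 326.3 65.6
w2 942 mean [ 0.5421 -0.05    0.0875] circ [ 0.542 -0.05 ] 0.0111 px 322.5 203.8
[ 0.54126169 -0.0468971   0.08795339]
```

Call:
{"name": "play_rows", "arguments": {"commands": [0,0,0,0,0,0,0,0,0,0,0,0,-0.3,0,0,0,-0.3,0,0,0,-0.3,0,0,0], "hand": 0.45}}

```text
t: 3.15
ee_pos: [0.5335, -0.0973, 0.09]
ee_rot: [[0.134, 0.991, -0.0], [0.991, -0.134, -0.0], [-0.0, 0.0, -1.0]]
wrist_force: [0.3, 0.1, 0.5]
finger_gap: 0.0385
finger_force: 0.0
```

Call:
{"name": "play_rows", "arguments": {"commands": [0,0,0,0,0,0,0,0,0,0,0,0,0,0,0,0,0,0,0,0], "hand": 0}}

```text
t: 3.57
ee_pos: [0.5337, -0.0961, 0.09]
ee_rot: [[0.132, 0.991, -0.0], [0.991, -0.132, 0.0], [0.0, -0.0, -1.0]]
wrist_force: [-0.2, -0.4, -0.3]
finger_gap: 0.0003
finger_force: 0.0
```

Run:
```python
from h import *
save('scene','s1'); c=camera_params('scene'); T=np.linalg.inv(c['cam_to_world']); p=T@np.array([.5355,-.0955,.1,1]); u,v=c['fx']*p[0]/p[2]+c['cx'],c['fy']*p[1]/p[2]+c['cy']; print(u,v,p[2],c['cam_to_world'][:3,3])
u=int(np.clip(u,100,540));v=int(np.clip(v,75,405)); crop('s1',u-100,v-75,u+100,v+75,4,'s1c')
```

```text
281.22965363905496 215.45528162146493 1.1626821820936555 [1.29672822 0.49879244 0.75791859]
```

View pics/s1c.png

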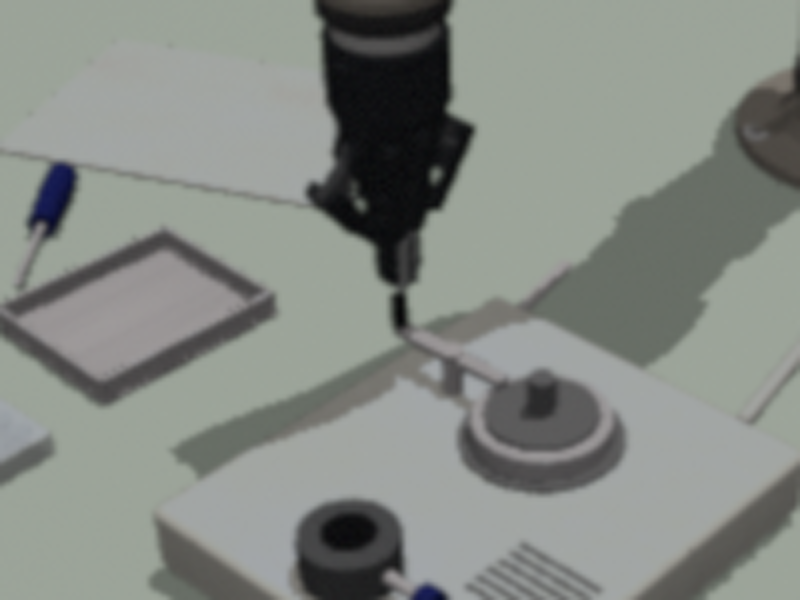

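The scene crop shows the fingertips (400,285) hovering above the post (400,310), not around it, so the tips appear higher than the reported TCP. I'll check this with the wrist depth.

Run:
```python
from h import *
for v in [272,276,278,282,290,300,310]: print(v,np.round(px('w2',318,v),4),np.round(px('w2',300,v),4))
o=st(); save('wrist','w3'); p=cloud('w3'); T=np.load('w3.npz')['T']
m=(np.hypot(p[...,0]-.535,p[...,1]+.098)<.04)&(p[...,2]<.2)&(p[...,2]>.06)
vv,uu=np.nonzero(m)
for z in np.arange(.06,.2,.01):
    k=m&(p[...,2]>=z)&(p[...,2]<z+.01)
    if k.sum(): q=p[k]; print(round(z,2),k.sum(),np.round(q.mean(0),3),np.round(q.min(0),3),np.round(q.max(0),3),np.argwhere(k).min(0),np.argwhere(k).max(0))
q=p[np.abs(p[...,2]-.0)<.006]; print('bench z',np.median(q[:,2]))
```

```text
272 [ 0.5346 -0.0881  0.0859] [ 0.5211 -0.0983  0.0556]
276 [ 0.5364 -0.0758  0.1224] [ 0.5205 -0.1019  0.0535]
278 [ 0.5364 -0.0757  0.1247] [ 0.5141 -0.1243  0.0014]
282 [ 0.5364 -0.0758  0.1289] [ 0.5136 -0.128   0.0011]
290 [ 0.5365 -0.0755  0.1377] [ 0.5283 -0.0785  0.1288]
300 [ 0.5365 -0.0759  0.1458] [ 0.5288 -0.0788  0.138 ]
310 [ 0.5365 -0.0758  0.1538] [ 0.5293 -0.0786  0.1467]
t 3.62 p [0.5337, -0.0961, 0.09] R [[0.132, 0.991, -0.0], [0.991, -0.132, 0.0], [0.0, -0.0, -1.0]] q7 0.24 F [0.3, -0.6, 0.1] gap 0.00013619433277483565
0.08 1323 [ 0.539 -0.075  0.086] [ 0.53  -0.095  0.084] [ 0.546 -0.058  0.09 ] [203 312] [271 334]
0.09 140 [ 0.536 -0.091  0.095] [ 0.53  -0.097  0.09 ] [ 0.542 -0.089  0.1  ] [262 312] [275 334]
0.1 105 [ 0.536 -0.09   0.104] [ 0.531 -0.093  0.1  ] [ 0.541 -0.089  0.109] [269 313] [275 333]
0.12 405 [ 0.535 -0.086  0.126] [ 0.521 -0.091  0.12 ] [ 0.548 -0.084  0.13 ] [276 288] [293 351]
0.13 678 [ 0.535 -0.087  0.135] [ 0.521 -0.091  0.13 ] [ 0.548 -0.084  0.14 ] [283 285] [304 353]
0.14 718 [ 0.535 -0.086  0.145] [ 0.521 -0.091  0.14 ] [ 0.548 -0.083  0.15 ] [293 283] [313 356]
0.15 1084 [ 0.535 -0.09   0.155] [ 0.514 -0.107  0.15 ] [ 0.556 -0.081  0.16 ] [305 258] [366 382]
0.16 3522 [ 0.535 -0.087  0.166] [ 0.498 -0.109  0.16 ] [ 0.571 -0.078  0.17 ] [313 203] [389 437]
0.17 6852 [ 0.535 -0.091  0.174] [ 0.495 -0.109  0.17 ] [ 0.574 -0.078  0.18 ] [328 189] [415 460]
0.18 6285 [ 0.537 -0.087  0.186] [ 0.496 -0.109  0.18 ] [ 0.574 -0.076  0.19 ] [342 172] [441 477]
0.19 7618 [ 0.54  -0.086  0.195] [ 0.495 -0.108  0.19 ] [ 0.575 -0.076  0.2  ] [358 149] [457 501]
bench z 0.0014617826439201898
```

The depth puts the shut fingertips at z≈0.121 with the TCP reported at 0.090, so the real tips end about 31 mm short of the TCP. The post is under them. I'll open, go down 30 mm and grip.

Call:
{"name": "play_rows", "arguments": {"commands": [0,0,0,0,0,0,0,0,0,0,0,0,0,0,0.5,0,0,0,1,0,0,0,1,0], "hand": 0.45}}

```text
t: 4.17
ee_pos: [0.532, -0.0958, 0.0579]
ee_rot: [[0.132, 0.991, -0.004], [0.991, -0.132, 0.0], [-0.0, -0.004, -1.0]]
wrist_force: [0.2, 0.9, -0.2]
finger_gap: 0.0386
finger_force: 0.0
```

Call:
{"name": "play_rows", "arguments": {"commands": [0,0,0,0,0,0,0,0,0,0,0,0,0,0,0,0,0,0,0,0], "hand": 0}}

```text
t: 4.58
ee_pos: [0.5348, -0.0966, 0.0607]
ee_rot: [[0.133, 0.991, 0.002], [0.991, -0.133, -0.001], [-0.0, 0.002, -1.0]]
wrist_force: [3.0, -2.0, -1.7]
finger_gap: 0.0106
finger_force: 21.8
```

Call:
{"name": "play_rows", "arguments": {"commands": [0.01,0.18,0,-1.4,0.04,0.36,0,-2.8,0.1,0.54,0,-4.2,0.18,0.7,0,-5.6,0.27,0.86,0,-7,0.385,1.0,0,-8.4,0.52,1.13,0,-9.8,0.66,1.24,0,-11.2,0.82,1.34,0,-12.6,0.99,1.41,0,-14]}}

```text
t: 5.42
ee_pos: [0.5817, -0.0742, 0.0609]
ee_rot: [[-0.888, 0.46, 0.004], [0.46, 0.888, -0.002], [-0.005, 0.0, -1.0]]
wrist_force: [5.5, -4.3, -4.7]
finger_gap: 0.0109
finger_force: 21.6
```

Call:
{"name": "play_rows", "arguments": {"commands": [0,0,0,0,0,0,0,0,0,0,0,0], "hand": 0.4}}

```text
t: 5.67
ee_pos: [0.5788, -0.0725, 0.06]
ee_rot: [[-0.885, 0.466, -0.001], [0.466, 0.885, 0.0], [0.001, -0.0, -1.0]]
wrist_force: [-0.1, 0.0, -0.4]
finger_gap: 0.0337
finger_force: 0.0
```

Call:
{"name": "play_rows", "arguments": {"commands": [0,0,-1.4,0,0,0,-2.8,0,0,0,-4,0,0,0,-4,0,0,0,-4,0]}}

```text
t: 6.08
ee_pos: [0.5807, -0.0726, 0.1825]
ee_rot: [[-0.885, 0.465, 0.005], [0.465, 0.885, 0.0], [-0.004, 0.002, -1.0]]
wrist_force: [0.0, 0.7, 0.1]
finger_gap: 0.0344
finger_force: 0.0
```

Run:
```python
from h import *
st();to([.5545,.0235,.18])
```

```text
t 6.08 p [0.5807, -0.0726, 0.1825] R [[-0.885, 0.465, 0.005], [0.465, 0.885, 0.0], [-0.004, 0.002, -1.0]] q7 1.188 F [0.0, 0.7, 0.1] gap 0.034375115626282
units [2.265, 2.427, 0.081]
```

Call:
{"name": "play_rows", "arguments": {"commands": [1.2,1.2,0,1.4,2.26,2.43,0,2.8,2.26,2.43,0.5,4.2,2.26,2.43,1,5.6,2.26,2.43,1,7,2.26,2.43,1,8.4,2.26,2.43,1,10,2.26,2.43,1,10,2.26,2.43,1,10]}}

```text
t: 6.83
ee_pos: [0.5521, 0.0236, 0.1488]
ee_rot: [[-0.216, 0.976, -0.003], [0.976, 0.216, -0.001], [-0.0, -0.003, -1.0]]
wrist_force: [-0.2, -0.2, 0.7]
finger_gap: 0.0342
finger_force: 0.0
```

Run:
```python
from h import *
st();save('wrist','w4'); blob('w4',[.554,.024],.025,.098,.109);blob('w4',[.554,.024],.06,.066,.079); to([.5545,.0235,.052])
```

```text
t 6.83 p [0.5521, 0.0236, 0.1488] R [[-0.216, 0.976, -0.003], [0.976, 0.216, -0.001], [-0.0, -0.003, -1.0]] q7 0.208 F [-0.2, -0.2, 0.7] gap 0.034202567306217006
w4 548 mean [0.5538 0.0241 0.1041] circ [0.5539 0.0232] 0.009 px 321.5 248.3
w4 7728 mean [0.5533 0.0267 0.0767] circ [0.5541 0.0232] 0.044 px 321.6 233.3
units [-0.018, 0.074, 3.235]
```

Call:
{"name": "play_rows", "arguments": {"commands": [0,0.05,1.3,0,0,0.05,2.5,0,0,0.05,3.2,0,0,0.05,3.2,0]}}

```text
t: 7.22
ee_pos: [0.5531, 0.0237, 0.0517]
ee_rot: [[-0.217, 0.976, -0.004], [0.976, 0.217, -0.0], [0.001, -0.004, -1.0]]
wrist_force: [0.7, -1.1, 0.5]
finger_gap: 0.0342
finger_force: 0.0
```

Call:
{"name": "play_rows", "arguments": {"commands": [0,0,0,0,0,0,0,0,0,0,0,0,0,0,0,0], "hand": 0, "squeeze": 25}}

```text
t: 7.55
ee_pos: [0.5548, 0.0239, 0.0542]
ee_rot: [[-0.215, 0.977, 0.0], [0.977, 0.215, 0.0], [0.0, 0.0, -1.0]]
wrist_force: [-0.6, 0.3, -0.7]
finger_gap: 0.0169
finger_force: 24.7
```

Knob gripped. Lifting, then moving to the tray.

Call:
{"name": "play_rows", "arguments": {"commands": [0,0,-0.6,0,0,0,-1.5,0,0,0,-2.5,0,0,0,-2.5,0]}}

```text
t: 7.88
ee_pos: [0.5584, 0.024, 0.1343]
ee_rot: [[-0.214, 0.977, 0.009], [0.977, 0.214, 0.002], [-0.0, 0.009, -1.0]]
wrist_force: [0.8, -0.1, -0.9]
finger_gap: 0.0172
finger_force: 24.7
```

Run:
```python
from h import *
st(); save('top','top1')
p=cloud('top1'); 
m=(np.abs(p[...,0]-.54)<.1)&(np.abs(p[...,1]+.33)<.09)&(p[...,2]>.015)&(p[...,2]<.03)
r=cv2.minAreaRect(p[m][:,:2].astype(np.float32)); print(m.sum(),r)
to([r[0][0],r[0][1],.13])
```

```text
t 7.88 p [0.5584, 0.024, 0.1343] R [[-0.214, 0.977, 0.009], [0.977, 0.214, 0.002], [-0.0, 0.009, -1.0]] q7 0.22 F [0.8, -0.1, -0.9] gap 0.017248228134749535
389 ((0.5407574772834778, -0.32905587553977966), (0.13160382211208344, 0.15099045634269714), 78.5072250366211)
units [-11.38, -3.062, 0.051]
```

Call:
{"name": "play_rows", "arguments": {"commands": [-1,-0.3,0,0,-2.4,-0.65,0,0,-3.8,-1.0,0,0,-5.2,-1.4,0,0,-6.6,-1.8,0,0,-8,-2.15,0,0,-9.4,-2.5,0,0,-10.7,-2.9,0,0,-11.4,-3.05,0,0,-11.4,-3.05,0,0]}}

```text
t: 8.77
ee_pos: [0.5354, -0.3386, 0.1286]
ee_rot: [[-0.205, 0.979, -0.001], [0.979, 0.205, -0.005], [-0.005, -0.002, -1.0]]
wrist_force: [-0.8, -1.2, 0.1]
finger_gap: 0.0166
finger_force: 24.7
```

Run:
```python
from h import *
st(); to([.5408,-.329,-.0075])
```

```text
t 8.77 p [0.5354, -0.3386, 0.1286] R [[-0.205, 0.979, -0.001], [0.979, 0.205, -0.005], [-0.005, -0.002, -1.0]] q7 0.881 F [-0.8, -1.2, 0.1] gap 0.016617271946706043
units [0.297, 0.253, 4.534]
```

Call:
{"name": "play_rows", "arguments": {"commands": [0.1,0.1,1.2,0,0.1,0.1,2.4,0,0.1,0.1,3.4,0,0.1,0.1,4.2,0,0.1,0.1,4.4,0,0.1,0.1,4.4,0,0.1,0.1,4.4,0]}}

```text
t: 9.35
ee_pos: [0.5412, -0.3263, -0.0026]
ee_rot: [[-0.214, 0.977, 0.0], [0.977, 0.214, -0.0], [-0.0, -0.0, -1.0]]
wrist_force: [-0.2, -0.6, -0.9]
finger_gap: 0.0171
finger_force: 24.8
```

Run:
```python
from h import *
st()
```

```text
t 9.35 p [0.5412, -0.3263, -0.0026] R [[-0.214, 0.977, 0.0], [0.977, 0.214, -0.0], [-0.0, -0.0, -1.0]] q7 0.935 F [-0.2, -0.6, -0.9] gap 0.017084402319241753
```

Lowering the last ~6 mm until contact.

Call:
{"name": "play_rows", "arguments": {"commands": [0,0,0.1,0,0,0,0.2,0,0,0,0.22,0,0,0,0.22,0]}}

```text
t: 9.68
ee_pos: [0.5414, -0.3262, -0.009]
ee_rot: [[-0.214, 0.977, 0.001], [0.977, 0.214, -0.0], [-0.0, 0.001, -1.0]]
wrist_force: [0.9, 0.4, -1.1]
finger_gap: 0.0171
finger_force: 24.8
```

Call:
{"name": "play_rows", "arguments": {"commands": [0,0,0.03,0,0,0,0.03,0,0,0,0.03,0,0,0,0.03,0], "hand": 0.4}}

```text
t: 10.02
ee_pos: [0.5411, -0.3262, -0.0104]
ee_rot: [[-0.214, 0.977, 0.0], [0.977, 0.214, -0.0], [-0.0, 0.0, -1.0]]
wrist_force: [-0.1, -0.2, 0.1]
finger_gap: 0.0344
finger_force: 0.0
```

Call:
{"name": "play_rows", "arguments": {"commands": [0,0,-1,0,0,0,-2.3,0,0,0,-3.6,0,0,0,-4.9,0,0,0,-6.2,0,0,0,-6.2,0]}}

```text
t: 10.52
ee_pos: [0.5449, -0.3293, 0.1841]
ee_rot: [[-0.214, 0.977, 0.012], [0.977, 0.214, -0.006], [-0.008, 0.011, -1.0]]
wrist_force: [1.5, -1.4, 0.6]
finger_gap: 0.034
finger_force: 0.0
```

Run:
```python
from h import *
st(); save('wrist','w5'); blob('w5',[.541,-.327],.025,.034,.045); blob('w5',[.541,-.327],.05,.009,.018); to([.48,.307,.18])
```

```text
t 10.52 p [0.5449, -0.3293, 0.1841] R [[-0.214, 0.977, 0.012], [0.977, 0.214, -0.006], [-0.008, 0.011, -1.0]] q7 0.851 F [1.5, -1.4, 0.6] gap 0.03403971861783783
w5 262 mean [ 0.5394 -0.3246  0.0375] circ [ 0.5397 -0.3252] 0.009 px 314.8 212.6
w5 3412 mean [ 0.5392 -0.3239  0.0117] circ [ 0.5395 -0.3252] 0.0361 px 315.0 206.5
units [21.132, 2.461, -0.079]
```

Call:
{"name": "play_rows", "arguments": {"commands": [1.2,0.1,0,-1,2.6,0.3,0,-2,4,0.5,0,-3,5.4,0.6,0,-4,6.8,0.8,0,-5,8.2,0.9,0,-6,9.6,1.1,0,-7,11,1.2,0,-7.5,12.3,1.3,0,-7.5,13.5,1.4,0,-7.5], "hand": 1}}

```text
t: 11.4
ee_pos: [0.4937, 0.0808, 0.1747]
ee_rot: [[-0.765, 0.643, -0.001], [0.643, 0.765, 0.0], [0.001, -0.001, -1.0]]
wrist_force: [0.5, 0.6, 0.5]
finger_gap: 0.0857
finger_force: 0.0
```

Run:
```python
from h import *
st(); to([.48,.307,.18])
```

```text
t 11.4 p [0.4937, 0.0808, 0.1747] R [[-0.765, 0.643, -0.001], [0.643, 0.765, 0.0], [0.001, -0.001, -1.0]] q7 0.626 F [0.5, 0.6, 0.5] gap 0.08565448103480254
units [5.2, 5.477, -0.176]
```

Call:
{"name": "play_rows", "arguments": {"commands": [1,1,0,0,2,2,0,0,3,3,0,0,4,4.2,0,0,5,5.2,0,0,5.2,5.5,0,0,5.2,5.5,0,0,5.2,5.5,0,0]}}

```text
t: 12.07
ee_pos: [0.4811, 0.306, 0.1742]
ee_rot: [[-0.767, 0.642, -0.002], [0.642, 0.767, -0.001], [0.001, -0.002, -1.0]]
wrist_force: [0.6, -1.3, 0.4]
finger_gap: 0.0855
finger_force: 0.0
```

Run:
```python
from h import *
st(); save('wrist','w6'); q=blob('w6',[.481,.307],.04,.038,.05); q=blob('w6',[.481,.307],.05,.019,.028);q=blob('top1',[.481,.307],.04,.038,.05);save('scene','s2')
```

```text
t 12.07 p [0.4811, 0.306, 0.1742] R [[-0.767, 0.642, -0.002], [0.642, 0.767, -0.001], [0.001, -0.002, -1.0]] q7 0.213 F [0.6, -1.3, 0.4] gap 0.08553666828967907
w6 2914 mean [0.4768 0.3119 0.0461] circ [0.4778 0.3111] 0.0286 px 322.5 211.5
w6 1177 mean [0.4696 0.3174 0.0234] circ [0.4747 0.3045] 0.0429 px 321.9 197.5
top1 329 mean [0.4789 0.3117 0.0452] circ [0.4789 0.3127] 0.0287 px 216.0 271.3
```

View pics/w6.png

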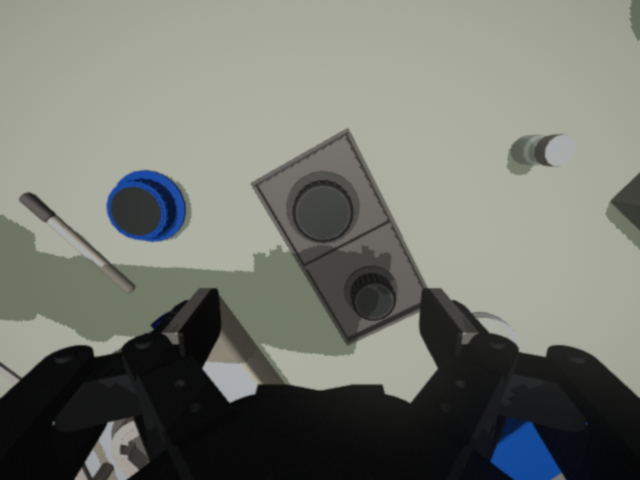

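The large cell's grip is centred at (323,211), the small cell is at (373,295), and the open finger pads are at (207,290) and (433,290). I'll measure the tip height at this opening from depth.

Run:
```python
from h import *
o=st(); p=cloud('w6')
for n,m0,R in [('w6',p,o)]:
    q=p.reshape(-1,3); k=(np.hypot(q[:,0]-.481,q[:,1]-.306)<.07)&(q[:,2]>.1)&(q[:,2]<.3)
    l=(q[k]-o['ee_pos'])@np.array(o['ee_rot']); 
    for z in range(-60,-10,5):
        s=l[(l[:,2]*1e3>=z)&(l[:,2]*1e3<z+5)]
        if len(s): print(z,len(s),np.round(s.min(0)*1e3),np.round(s.max(0)*1e3))
to([.4783,.3115,-.010])
```

```text
t 12.17 p [0.4821, 0.3033, 0.1746] R [[-0.764, 0.646, -0.001], [0.646, 0.764, -0.002], [-0.0, -0.002, -1.0]] q7 0.213 F [0.4, -0.6, 0.3] gap 0.08544728432256972
-60 854 [-10. -56. -60.] [ 13.  58. -55.]
-55 783 [-10. -55. -55.] [ 13.  57. -50.]
-50 647 [-11. -55. -50.] [ 13.  56. -45.]
-45 369 [-10. -48. -45.] [ 12.  50. -40.]
-40 10 [ -3. -42. -40.] [  8.  44. -39.]
units [0.273, 0.14, 6.152]
```

Call:
{"name": "play_rows", "arguments": {"commands": [0.27,0.14,0.6,0,0.27,0.14,1.8,0,0.27,0.14,3,0,0.27,0.14,4.2,0,0.27,0.14,5.2,0,0.27,0.14,5.9,0,0.27,0.14,6.05,0,0.27,0.14,6.05,0]}}

```text
t: 12.83
ee_pos: [0.4782, 0.3112, -0.0072]
ee_rot: [[-0.763, 0.646, -0.002], [0.646, 0.763, -0.003], [0.0, -0.004, -1.0]]
wrist_force: [-0.1, -0.1, 1.0]
finger_gap: 0.0851
finger_force: 0.0
```

Run:
```python
from h import *
st(); to([.4783,.3115,-.008])
```

```text
t 12.83 p [0.4782, 0.3112, -0.0072] R [[-0.763, 0.646, -0.002], [0.646, 0.763, -0.003], [0.0, -0.004, -1.0]] q7 0.2 F [-0.1, -0.1, 1.0] gap 0.08512945063949999
units [0.005, 0.01, 0.025]
```

Call:
{"name": "play_rows", "arguments": {"commands": [0,0,0,0,0,0,0,0,0,0,0,0,0,0,0,0,0,0,0,0], "hand": 0, "squeeze": 50}}

```text
t: 13.25
ee_pos: [0.4798, 0.3137, -0.0039]
ee_rot: [[-0.764, 0.645, 0.002], [0.645, 0.764, 0.001], [-0.001, 0.002, -1.0]]
wrist_force: [-1.5, -2.0, 7.1]
finger_gap: 0.0543
finger_force: 51.6
```

Call:
{"name": "play_rows", "arguments": {"commands": [0,0,-0.5,0,0,0,-1.5,0,0,0,-2.7,0,0,0,-3.9,0,0,0,-5,0,0,0,-5.5,0,0,0,-5.5,0,0,0,-5.5,0]}}

```text
t: 13.92
ee_pos: [0.4792, 0.3138, 0.1604]
ee_rot: [[-0.765, 0.644, 0.002], [0.644, 0.765, 0.002], [-0.0, 0.003, -1.0]]
wrist_force: [-1.0, -0.2, -2.1]
finger_gap: 0.0541
finger_force: 53.7
```

Run:
```python
from h import *
o=st(); save('wrist','w7'); blob('w7',[o['ee_pos'][0],o['ee_pos'][1]],.035,.19,.25); to([.5543,.0235,o['ee_pos'][2]])
```

```text
t 13.92 p [0.4792, 0.3138, 0.1604] R [[-0.765, 0.644, 0.002], [0.644, 0.765, 0.002], [-0.0, 0.003, -1.0]] q7 0.197 F [-1.0, -0.2, -2.1] gap 0.05413085219867678
w7 19070 mean [0.4745 0.3176 0.2112] circ [0.4736 0.3186] 0.0335 px 320.5 309.3
units [-8.161, -5.751, -0.053]
```

Call:
{"name": "play_rows", "arguments": {"commands": [-0.6,-0.4,0,0,-1.6,-1.1,0,0,-2.7,-1.9,0,0,-3.8,-2.7,0,0,-4.9,-3.5,0,0,-6,-4.2,0,0,-7,-4.9,0,0,-7.8,-5.5,0,0,-8.15,-5.75,0,0,-8.15,-5.75,0,0]}}

```text
t: 14.8
ee_pos: [0.5537, 0.0188, 0.1571]
ee_rot: [[-0.76, 0.65, -0.003], [0.65, 0.76, -0.003], [0.001, -0.004, -1.0]]
wrist_force: [0.3, -0.3, -1.4]
finger_gap: 0.054
finger_force: 53.7
```

Call:
{"name": "play_rows", "arguments": {"commands": [0,0,1,0,0,0,2,0,0,0,2.3,0,0,0,2.3,0,0,0,2.3,0]}}

```text
t: 15.22
ee_pos: [0.5539, 0.0248, 0.0895]
ee_rot: [[-0.765, 0.644, -0.002], [0.644, 0.765, -0.0], [0.001, -0.001, -1.0]]
wrist_force: [0.6, 0.4, -1.3]
finger_gap: 0.0548
finger_force: 53.6
```

Run:
```python
from h import *
o=st(); to([.5543,.0235,.057]); save('scene','s3')
c=camera_params('scene'); T=np.linalg.inv(c['cam_to_world']); p=T@np.array([.554,.0235,.09,1]); u,v=int(c['fx']*p[0]/p[2]+c['cx']),int(c['fy']*p[1]/p[2]+c['cy']); crop('s3',u-65,v-50,u+65,v+50,6,'s3c')
```

```text
t 15.22 p [0.5539, 0.0248, 0.0895] R [[-0.765, 0.644, -0.002], [0.644, 0.765, -0.0], [0.001, -0.001, -1.0]] q7 0.789 F [0.6, 0.4, -1.3] gap 0.05478846568240242
units [-0.038, -0.023, 1.084]
```

View pics/s3c.png

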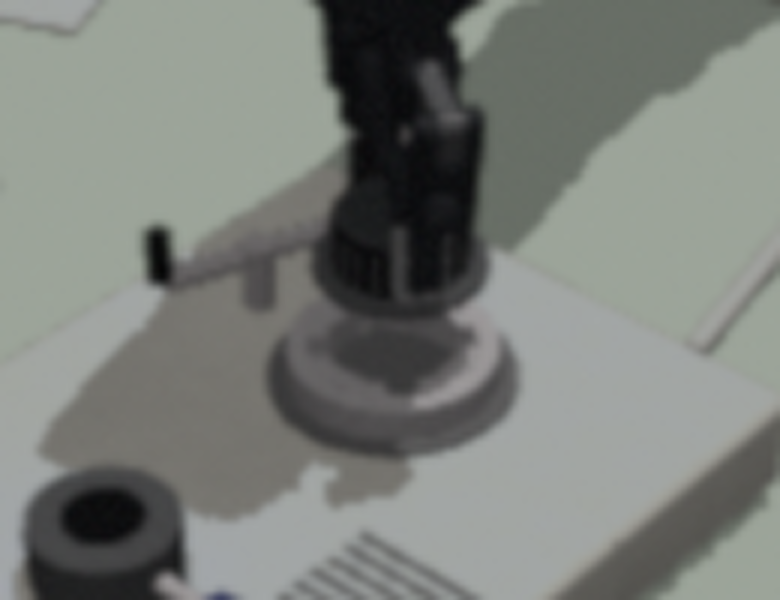

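The scene crop shows the cell held level above the open port, with the ring at (395,365) and its slots visible, and the latch open to the left. Descending gently.

Call:
{"name": "play_rows", "arguments": {"commands": [-0.03,-0.02,0.4,0,-0.03,-0.02,0.7,0,-0.03,-0.02,0.85,0,-0.03,-0.02,0.95,0,-0.03,-0.02,1,0,-0.03,-0.02,1,0]}}

```text
t: 15.77
ee_pos: [0.5547, 0.023, 0.0597]
ee_rot: [[-0.765, 0.644, -0.001], [0.644, 0.765, -0.0], [0.0, -0.0, -1.0]]
wrist_force: [0.9, -1.5, -1.3]
finger_gap: 0.0545
finger_force: 53.6
```

Call:
{"name": "play_rows", "arguments": {"commands": [0,0,0.05,0,0,0,0.1,0,0,0,0.15,0,0,0,0.15,0]}}

```text
t: 16.1
ee_pos: [0.5553, 0.0231, 0.057]
ee_rot: [[-0.765, 0.645, 0.001], [0.645, 0.765, 0.0], [-0.0, 0.001, -1.0]]
wrist_force: [-5.2, 0.0, 11.7]
finger_gap: 0.0542
finger_force: 55.3
```

Call:
{"name": "play_rows", "arguments": {"commands": [0,0,0.03,0.5,0,0,0.03,1,0,0,0.03,1.5,0,0,0.03,2,0,0,0.03,2.5,0,0,0.03,3,0,0,0.03,3.5,0,0,0.03,4,0,0,0.03,4.5,0,0,0.03,5]}}

```text
t: 16.93
ee_pos: [0.5559, 0.0227, 0.0569]
ee_rot: [[-0.42, 0.908, 0.002], [0.908, 0.42, 0.0], [-0.001, 0.002, -1.0]]
wrist_force: [-5.3, -1.8, 18.0]
finger_gap: 0.054
finger_force: 55.7
```

Call:
{"name": "play_rows", "arguments": {"commands": [0,-0.03,0,0.5,0,-0.03,0,1,0,-0.03,0,1.5,0,-0.03,0,2,0,-0.03,0,2.5,0,-0.03,0,3,0,-0.03,0,3.5,0,-0.03,0,4,0,-0.03,0,4.5,0,-0.03,0,5]}}

```text
t: 17.77
ee_pos: [0.5553, 0.0226, 0.0569]
ee_rot: [[0.003, 1.0, 0.002], [1.0, -0.003, 0.001], [0.001, 0.002, -1.0]]
wrist_force: [-4.4, -1.1, 18.9]
finger_gap: 0.0545
finger_force: 55.7
```

Call:
{"name": "play_rows", "arguments": {"commands": [0,0,0,0.5,0,0,0,1,0,0,0,1.5,0,0,0,2,0,0,0,2.5,0,0,0,3,0,0,0,3.5,0,0,0,4,0,0,0,4.5,0,0,0,5]}}

```text
t: 18.6
ee_pos: [0.5546, 0.0227, 0.0566]
ee_rot: [[0.425, 0.905, 0.001], [0.905, -0.425, 0.001], [0.001, 0.001, -1.0]]
wrist_force: [-6.1, -0.6, 15.3]
finger_gap: 0.0539
finger_force: 55.3
```

Call:
{"name": "play_rows", "arguments": {"commands": [0,0,0,0.4,0,0,0,0.8,0,0,0,1.2,0,0,0,1.6,0,0,0,2,0,0,0,2.4,0,0,0,2.8,0,0,0,3.2,0,0,0,3.6,0,0,0,4]}}

```text
t: 19.43
ee_pos: [0.5566, 0.0255, 0.0549]
ee_rot: [[0.706, 0.708, 0.005], [0.708, -0.706, 0.002], [0.004, 0.002, -1.0]]
wrist_force: [8.3, 6.4, -6.5]
finger_gap: 0.0542
finger_force: 54.3
```

Run:
```python
from h import *
o=st(); print(o['moment'])
```

```text
t 19.43 p [0.5566, 0.0255, 0.0549] R [[0.706, 0.708, 0.005], [0.708, -0.706, 0.002], [0.004, 0.002, -1.0]] q7 -0.547 F [8.3, 6.4, -6.5] gap 0.05420500849722963
[ 1.72765165 -1.92794234  0.67714137]
```

Call:
{"name": "play_rows", "arguments": {"commands": [0,0,0.03,-0.3,0,0,0.06,-0.6,0,0,0.1,-0.8,0,0,0.13,-0.8,0,0,0.16,-0.8,0,0,0.16,-0.8]}}

```text
t: 19.93
ee_pos: [0.5563, 0.025, 0.0513]
ee_rot: [[0.656, 0.754, 0.004], [0.754, -0.656, 0.003], [0.005, 0.001, -1.0]]
wrist_force: [1.3, 5.3, 7.0]
finger_gap: 0.0546
finger_force: 55.7
```

Run:
```python
from h import *
o=st(); print(o['moment'])
```

```text
t 19.93 p [0.5563, 0.025, 0.0513] R [[0.656, 0.754, 0.004], [0.754, -0.656, 0.003], [0.005, 0.001, -1.0]] q7 -0.487 F [1.3, 5.3, 7.0] gap 0.05459135754448477
[ 1.44983829 -0.12747425  0.05998125]
```

Call:
{"name": "play_rows", "arguments": {"commands": [0,0,0.06,0,0,0,0.06,0,0,0,0.06,0]}}

```text
t: 20.18
ee_pos: [0.5564, 0.025, 0.051]
ee_rot: [[0.657, 0.754, 0.004], [0.754, -0.657, 0.004], [0.006, -0.0, -1.0]]
wrist_force: [-5.2, 5.9, 25.4]
finger_gap: 0.0543
finger_force: 57.6
```

Call:
{"name": "play_rows", "arguments": {"commands": [0,0,-0.04,0,0,0,-0.06,0,0,0,-0.06,0,0,0,-0.06,0], "hand": 1}}

```text
t: 20.52
ee_pos: [0.5538, 0.0224, 0.0496]
ee_rot: [[0.658, 0.753, -0.0], [0.753, -0.658, -0.0], [-0.0, -0.0, -1.0]]
wrist_force: [-1.2, -0.1, 0.2]
finger_gap: 0.0852
finger_force: 0.0
```

Call:
{"name": "play_rows", "arguments": {"commands": [0,0,-0.6,0,0,0,-1.6,0,0,0,-2.8,0,0,0,-4,0,0,0,-4.3,0,0,0,-4.3,0,0,0,-4.3,0]}}

```text
t: 21.1
ee_pos: [0.5539, 0.0228, 0.1786]
ee_rot: [[0.658, 0.753, 0.0], [0.753, -0.658, 0.0], [0.0, -0.0, -1.0]]
wrist_force: [0.6, 0.4, -0.8]
finger_gap: 0.0852
finger_force: 0.0
```

Run:
```python
from h import *
o=st(); save('wrist','w8'); q=blob('w8',[.5545,.0235],.036,.088,.115); q=blob('w8',[.5545,.0235],.036,.068,.084);q=blob('w8',[.582,-.072],.02,.1,.112); to([.581,-.0735,.13])
```

```text
t 21.1 p [0.5539, 0.0228, 0.1786] R [[0.658, 0.753, 0.0], [0.753, -0.658, 0.0], [0.0, -0.0, -1.0]] q7 -0.611 F [0.6, 0.4, -0.8] gap 0.08520005126178634
w8 4057 mean [0.5536 0.0234 0.1   ] circ [0.5524 0.022 ] 0.0286 px 320.0 234.4
w8 1727 mean [0.5665 0.0354 0.0767] circ [0.5545 0.0235] 0.0361 px 322.2 206.5
w8 41 mean [ 0.5778 -0.0682  0.1042] circ [ 0.5781 -0.0697] 0.0042 px 418.2 300.4
units [-1.806, 2.811, 1.587]
```

View pics/w8.png

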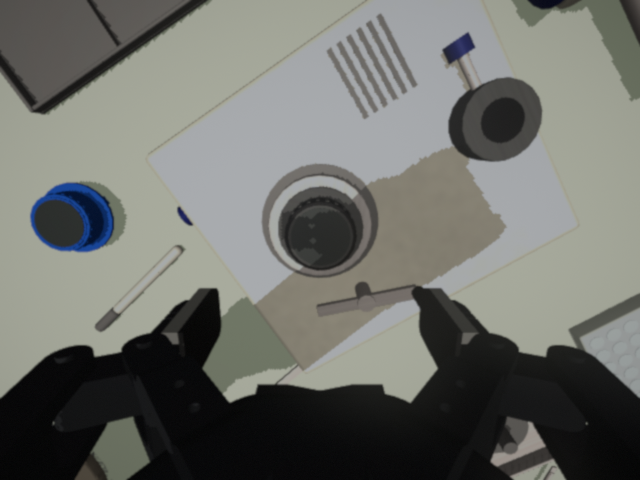

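The view shows the cell seated: its grip top at (320,234) is at z≈0.100 and its flange at 0.077, both home heights. The latch lies open with its post at about (418,295). Next I'll re-grip the post.

Call:
{"name": "play_rows", "arguments": {"commands": [-0.4,0.6,0,-1.4,-1,1.4,0,-2.8,-1.5,2.2,0,-4.2,-1.8,2.8,0,-5.6,-1.8,2.8,0,-7,-1.8,2.8,0,-8.4,-1.8,2.8,0,-9.8,-1.8,2.8,0,-11.2,-1.8,2.8,0,-12.6,-1.8,2.8,0,-14], "hand": 0.45}}

```text
t: 21.98
ee_pos: [0.5804, -0.0732, 0.1764]
ee_rot: [[-0.488, 0.873, -0.004], [0.873, 0.488, 0.0], [0.002, -0.004, -1.0]]
wrist_force: [0.7, 0.1, -0.5]
finger_gap: 0.0384
finger_force: 0.0
```

Call:
{"name": "play_rows", "arguments": {"commands": [0,0,0,-1.4,0,0,0,-2.8,0,0,0,-4.2,0,0,0,-5.6,0,0,0,-6.6,0,0,0,-6.6,0,0,0,-6.6,0]}}

```text
schema error: expected a multiple of 4 numbers
```

Run:
```python
from h import *
o=st(); save('wrist','w9'); q=blob('w9',[.58,-.072],.02,.1,.112); to([.580,-.073,.06])
```

```text
t 21.98 p [0.5804, -0.0732, 0.1764] R [[-0.488, 0.873, -0.004], [0.873, 0.488, 0.0], [0.002, -0.004, -1.0]] q7 0.685 F [0.7, 0.1, -0.5] gap 0.038389564069597
w9 223 mean [ 0.5809 -0.0722  0.1077] circ [ 0.5817 -0.0739] 0.0058 px 320.7 238.1
units [0.008, 0.005, 3.885]
```

Call:
{"name": "play_rows", "arguments": {"commands": [0,0,0,-1.4,0,0,0,-2.8,0,0,0,-4.2,0,0,0,-5.6,0,0,0.3,-6.6,0,0,1.4,-6.6,0,0,2.6,-6.6,0,0,3.6,-6.6,0,0,3.85,-6.6,0,0,3.85,-6.6]}}

```text
t: 22.87
ee_pos: [0.5788, -0.0731, 0.0599]
ee_rot: [[-0.881, 0.473, -0.007], [0.473, 0.881, 0.0], [0.007, -0.004, -1.0]]
wrist_force: [1.1, 0.2, 0.9]
finger_gap: 0.0381
finger_force: 0.0
```

Call:
{"name": "play_rows", "arguments": {"commands": [0,0,0,0,0,0,0,0,0,0,0,0,0,0,0,0,0,0,0,0], "hand": 0, "squeeze": 20}}

```text
t: 23.28
ee_pos: [0.5832, -0.0735, 0.0649]
ee_rot: [[-0.882, 0.472, 0.003], [0.472, 0.882, -0.0], [-0.003, 0.001, -1.0]]
wrist_force: [0.5, 0.0, 4.2]
finger_gap: 0.0104
finger_force: 21.3
```

Run:
```python
from h import *
o=st()
R=np.array(o['ee_rot']);p=np.array(o['ee_pos']); c=np.array([.5421,-.0507]); print(np.linalg.norm(p[:2]-c),np.degrees(np.arctan2(*(p[:2]-c)[::-1])))
c=p[:2]+ (c-p[:2])/np.linalg.norm(c-p[:2])*.045
for th in range(-7,-78,-7):
    a=np.radians(th); M=np.array([[np.cos(a),-np.sin(a)],[np.sin(a),np.cos(a)]])
    d=R.T@np.r_[c+M@(p[:2]-c)-p[:2],0]; print(th,np.round(d[:2]/.03,2),-th/5)
```

```text
t 23.28 p [0.5832, -0.0735, 0.0649] R [[-0.882, 0.472, 0.003], [0.472, 0.882, -0.0], [-0.003, 0.001, -1.0]] q7 1.246 F [0.5, 0.0, 4.2] gap 0.010374562729371007
0.04705825048735701 -29.021062448704857
-7 [ 0.01 -0.18] 1.4
-14 [ 0.05 -0.36] 2.8
-21 [ 0.11 -0.54] 4.2
-28 [ 0.19 -0.7 ] 5.6
-35 [ 0.28 -0.86] 7.0
-42 [ 0.4 -1. ] 8.4
-49 [ 0.53 -1.12] 9.8
-56 [ 0.68 -1.23] 11.2
-63 [ 0.84 -1.32] 12.6
-70 [ 1.01 -1.39] 14.0
-77 [ 1.18 -1.44] 15.4
```

Call:
{"name": "play_rows", "arguments": {"commands": [0.01,-0.18,0,1.4,0.05,-0.36,0,2.8,0.11,-0.54,0,4.2,0.19,-0.7,0,5.6,0.28,-0.86,0,7,0.4,-1,0,8.4,0.53,-1.12,0,9.8,0.68,-1.23,0,11.2,0.84,-1.32,0,12.6,0.99,-1.38,0,13.8]}}

```text
t: 24.12
ee_pos: [0.5369, -0.0979, 0.0648]
ee_rot: [[0.132, 0.991, 0.003], [0.991, -0.132, -0.002], [-0.001, 0.003, -1.0]]
wrist_force: [-0.8, -4.2, 5.7]
finger_gap: 0.0105
finger_force: 21.5
```

Call:
{"name": "play_rows", "arguments": {"commands": [0,-0.04,0,0,0,-0.04,0,0,0,-0.04,0,0]}}

```text
t: 24.37
ee_pos: [0.5358, -0.0977, 0.0648]
ee_rot: [[0.126, 0.992, 0.003], [0.992, -0.126, -0.002], [-0.002, 0.003, -1.0]]
wrist_force: [-1.9, -4.4, 6.5]
finger_gap: 0.0105
finger_force: 21.6
```

Run:
```python
from h import *
o=st(); d=np.array(o['ee_pos'])[:2]-[.5421,-.0507]; print(np.degrees(np.arctan2(d[1],d[0])))
```

```text
t 24.37 p [0.5358, -0.0977, 0.0648] R [[0.126, 0.992, 0.003], [0.992, -0.126, -0.002], [-0.002, 0.003, -1.0]] q7 0.305 F [-1.9, -4.4, 6.5] gap 0.01053551888928185
-97.66163576919591
```

Call:
{"name": "play_rows", "arguments": {"commands": [0,-0.05,0,0,0,-0.1,0,0,0,-0.1,0,0,0,-0.1,0,0]}}

```text
t: 24.7
ee_pos: [0.5348, -0.0976, 0.065]
ee_rot: [[0.126, 0.992, 0.006], [0.992, -0.126, -0.003], [-0.002, 0.007, -1.0]]
wrist_force: [4.5, -6.6, 1.6]
finger_gap: 0.0105
finger_force: 21.2
```

Call:
{"name": "play_rows", "arguments": {"commands": [0,0.03,0,0,0,0.06,0,0,0,0.06,0,0,0,0.06,0,0], "hand": 0.4}}

```text
t: 25.03
ee_pos: [0.5335, -0.0949, 0.0632]
ee_rot: [[0.123, 0.992, -0.001], [0.992, -0.123, 0.001], [0.001, -0.001, -1.0]]
wrist_force: [-0.0, 0.1, -0.3]
finger_gap: 0.0343
finger_force: 0.0
```

Call:
{"name": "play_rows", "arguments": {"commands": [0,0,-0.5,0,0,0,-1.5,0,0,0,-2.7,0,0,0,-4,0,0,0,-5,0,0,0,-5,0,0,0,-5,0]}}

```text
t: 25.62
ee_pos: [0.5347, -0.0952, 0.2148]
ee_rot: [[0.123, 0.992, 0.003], [0.992, -0.123, 0.001], [0.001, 0.003, -1.0]]
wrist_force: [-0.4, 0.1, -0.2]
finger_gap: 0.0342
finger_force: 0.0
```

Run:
```python
from h import *
o=st(); save('wrist','w10'); q=blob('w10',[.536,-.093],.025,.1,.112); q=blob('w10',[.5545,.0235],.036,.092,.115); q=blob('w10',[.5545,.0235],.06,.066,.0785); save('top','top2');q=blob('top2',[.541,-.327],.025,.034,.045)
```

```text
t 25.62 p [0.5347, -0.0952, 0.2148] R [[0.123, 0.992, 0.003], [0.992, -0.123, 0.001], [0.001, 0.003, -1.0]] q7 0.155 F [-0.4, 0.1, -0.2] gap 0.03421508639508707
w10 161 mean [ 0.5333 -0.0946  0.1062] circ [ 0.5334 -0.0951] 0.0059 px 319.4 226.5
w10 4354 mean [0.5516 0.0222 0.0993] circ [0.5516 0.0223] 0.0286 px 324.2 76.7
w10 4200 mean [0.5519 0.0231 0.074 ] circ [0.5522 0.0231] 0.0441 px 324.0 80.9
top2 38 mean [ 0.5431 -0.3259  0.0403] circ [ 0.5431 -0.3263] 0.0092 px 452.8 249.8
```

View pics/w10.png

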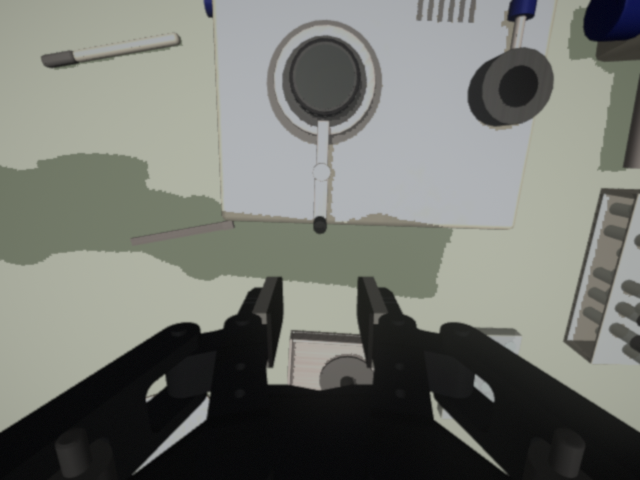

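The view shows the cell home at (325,77), the latch lying over its flange (post at (320,225), in line with the pivot and port as at the start), and the cap knob-up in the tray at (348,380). Handing in.

```bash
python3 -c "
from h import *
print(hand_in())"
```

```text
the job is handed in; nothing more can be done
None
```

I handed the job in at about 26 s: by the camera measurements the large cell sits fully home with the latch closed over its flange and the cap is knob-up in the tray; hand-in returned no verdict, and I didn't re-measure the bystanders.

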